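Slide the stamping die into its seat on a pottery stamping jig

TASK

Take the solid 50 mm steel die from the wooden board and lay it gently, flat, on the bare end of the jig's aluminium bed plate. Then slide it along the middle of the plate towards the end with the round recess, keeping it down on the plate and never forcing it, until it drops into that recess; leave it lying there fully home and let go. Leave the other things alone.

Things in the scene. Friction and masses are not known exactly. Their poses are not given: they have to be found in the camera images.
- jig: Low stamping jig fixed on the table: grey base 150 (x) x 320 (y) x 20 mm, a 12 mm wide steel strip along each long side (top 30 mm, screw heads 34 mm up). Origin: centre of its underside, on the table; y along its length, z up. Between the strips an aluminium bed plate, 110 (x) x 240 (y) mm, top face at z = 34 mm, is clamped firmly, centred in x, up to 35 mm off centre in y (not measured).
- bare_spot (a point): Point of the jig on the bed plate's top face, at jig x = 0, y = -50 mm, z = 34 mm: the middle of the bare, flat end, a good place to lay the die. Fixed to the jig's base. A die lying on the flat plate has its centre 6 mm above the top face.
- recess_zone (a point): Point of the jig at x = 0, y = +55 mm, z = 34 mm (plate's top face). The plate's one round recess, 54 mm across, 4 mm deep, its edge slightly broken, lies on the jig's lengthwise middle line (x = 0), its centre anywhere from 35 mm before to 35 mm beyond this point in y. In the recess the die's centre is 2 mm above the plate's top face and its rim stands 8 mm proud; the recess's wall then stops it sliding on.
- die_center (a point): The die: plain solid steel disc, 50 mm across, 12 mm thick, lying flat on the board. Point: its centre, 6 mm above its underside. z: its axis. It weighs 0.15 to 0.22 kg, slides freely on the plate under its own weight, dips nose first over the recess's edge (may catch there: ease back a little and push on, 3 to 6 N), then drops in flat. Pushed harder against the recess's wall it may climb out.
- board: Wooden ware board, 340 (x) x 120 (y) x 15 mm thick, fixed on the table; origin: centre of its underside. The die, the collar and the slug lie on it in a row along its x, about 100 mm apart, in any order.
- collar_center (a point): Bystander: steel collar, a ring 50 mm across with a 26 mm hole, 12 mm thick, on the board. Point: its centre, half-way up.
- slug_center (a point): Bystander: solid steel slug, 34 mm across, 12 mm thick, on the board. Point: its centre, half-way up.
- cup_rim (a point): Bystander: white cup, 70 mm across, 75 mm high. Point: centre of its mouth.
- bowl_rim (a point): Bystander: white bowl, 124 mm across, 60 mm high. Point: centre of its mouth.
- jar_c (a point): Bystander: glass jar with a white cap, 64 mm across, 80 mm high. Point: its centre, half-way up.
- brush_grip (a point): Bystander: brush with wooden handle, lying. Point: middle of its handle.
- shaper_grip (a point): Bystander: flat steel scraper with a wooden handle, lying. Point: middle of its handle.
- die: The same steel die; this origin is the centre of its underside, z up.
Not all that is in view belongs to the job. What is shaped like the die but green or orange is not meant.

How it is judged:
On the way, in this order (a step that is already met when the one before it is completed fails the run):
1. the die lies flat on the bare end of the bed plate (x of die_center in the frame of jig between -0.025 and 0.025 m and y of die_center in the frame of jig between -0.1 and 0 m and z of die_center in the frame of jig between 0.0375 and 0.0425 m and angle between die_center's own z axis and vertical below 0.06 rad and contact force between die and jig above 0.3 N), for 0.2 s.
2. the die has slid down into the recess (x of die_center in the frame of jig between -0.006 and 0.006 m and y of die_center in the frame of jig between 0.015 and 0.095 m and z of die_center in the frame of jig between 0.033 and 0.0372 m and angle between die_center's own z axis and vertical below 0.05 rad), for 0.2 s.
At the end, for the whole second after the job is handed in: The die lies flat (within 0.05 rad) and at rest in the recess of the bed plate, fully home: its centre at most 37.2 mm above the jig's underside (36 mm is exact), within 6 mm of the jig's middle line and between y = 15 and 95 mm of the jig (all of step 2 and linear speed of die below 0.01 m/s); the robot touches nothing.
It fails at once if the die is pressed or knocked against the jig with more than 15 N (contact force between die and jig above 15 N).
It fails at once if the die is lifted off the plate or lowered from above (its underside 5 to 25 mm above the plate) over the recess's half of the bed plate instead of sliding there (x of die_center in the frame of jig between -0.055 and 0.055 m and y of die_center in the frame of jig between 0.01 and 0.14 m and z of die_center in the frame of jig between 0.045 and 0.065 m).
It fails at once if the collar or the slug is moved by more than 20 mm (distance of any of collar_center, slug_center from where it was at the start of the episode above 0.02 m).
It fails at once if the cup, bowl, jar, brush or scraper is moved by more than 20 mm (distance of any of cup_rim, bowl_rim, jar_c, brush_grip, shaper_grip from where it was at the start of the episode above 0.02 m).
It also fails if it takes over 61 s, if anything falls off the work surface, if the arm or the gripper's body presses on something with over 40 N, if the wrist force passes 120 N, or if a joint passes its speed limit or range.

ROBOT

A 6-joint arm with a two-finger parallel gripper is mounted at the origin on the work surface. World frame = base frame: x ahead of the robot, y to its left, z up, the work surface at z = 0. Lengths are in m, angles in rad, forces in N, time in s.
With the tool pointing down it reaches from about 0.35 to 0.85 m from the base axis. Payload 8.1 kg.
Tool frame: the origin (TCP) lies midway between the tips of the shut fingers; the grasp point (between the pads) lies 19 mm behind it (robot.grip_point_offset is the distance from the TCP to the grasp point, in m); z points along the fingers, y is the line along which they close (so a half turn about z gives the same grasp; the last joint's range is limited). The gripper opens to 93 mm and grips with 3 to 60 N. Pads are 15 mm wide; open, the fingers measure 128 mm over their backs; the gripper's body (75 mm by 188 mm) begins 65 mm behind the grasp point.
Start: joints at [-1.215, 0.13, 1.488, -0, 1.523, -0.085], TCP at [0.256, -0.543, 0.219] pointing down, gripper open.
Joint ranges: [-2.96, 2.96], [-0.89, 2.26], [0.02, 2.5], [-1.34, 4.48], [0, 2.73], [-2.66, 2.66]. Speed limits (rad/s): [2.39, 2.39, 2.79, 3.14, 3.14, 3.14].

INTERFACE

Orientations are given as a rotation vector (axis times angle).
In Python, from plant import robot, read_camera, job gives the robot as it stands.
- The arm moves only by the shell command python3 -m inch 'ROWS' [FORCE]. ROWS is JSON, one flat list of numbers, 5 for each row, row after row: the shift along the world's x, y, z in mm, then the turn about the world's z in degrees, then the opening in per cent of the stroke, from 0 (shut) to 100 (fully open). In form: [dx, dy, dz, yaw, hand, dx, dy, dz, yaw, hand, ...]. A call has 1 to 10 rows; each row is the pose to reach, as a shift and turn from the pose commanded when the call began; what a row does not reach only later rows make up. A row lasts 1/12 s, in which the tool goes at most 41.7 mm and 7.16 degrees, less where a joint would pass 70% of its speed; a pose out of reach is approached as far as the arm can. A call with a gripper value outside its range is refused whole. The fingers move at their own pace and stop on an object; FORCE is the grip in N (left out, the last holds). Time passes only in rows, so rows that repeat a pose let the fingers close. It gives the time, the measured TCP pose, the force, the opening and the grip force at its end, in the units of the state.
- robot.read_state(): the state, without advancing time (a new reading comes with each control period).
- read_camera(name): name is "scene" or "side" or "wrist"; returns a dict with "image" (384x512x3 uint8, blue, green, red), "K" (3x3 intrinsics, pixels), "extrinsics" (4x4, takes a point from world to camera coordinates); the wrist camera has in their place "mount" (4x4, takes a point from camera to tool coordinates, whose origin is the TCP and whose axes are the flange's). Camera axes: x right, y down, z forward; pixel columns grow to the right and rows downward; lengths in m; the calibration is good to about 2 mm. A picture is of the moment at which its call begins: read the wrist's pose just before it. There is no depth.
- job.close_job(): hands the job in; it is judged then, once.
The state is a dict: "t": time; "q": joint angles; "dq": joint speeds; "joint_torque": joint torques, N m; "tool_pos": TCP position; "orientation": TCP orientation; "force": force on the tool from outside, world axes, zero at the start; "wrist_torque": the same for the moment, N m; "opening": finger opening in m; "gripper_force": force on a finger pad.
Only numpy, scipy, OpenCV 4.12 (cv2) and the standard library are available. Lean on these libraries where they do the work, as an engineer would, in place of code of your own. Each camera call takes 0.05 s, during which the arm holds its last target. There are 200 camera calls.

## Working session

There is one attempt and no reset: what is moved stays moved. The work goes in short steps, Python scripts to look and compute and a shell command to move; the robot and the scene stay as the last step left them, time stands still between calls to the robot, and variables do not carry over. Pictures are saved under pics/ and viewed, at most 10 in all, crops included, and the job is handed in when it is done.

```bash
ls; mkdir -p pics
python3 - <<'E'
from plant import robot, read_camera
import cv2,numpy as np
print(robot.read_state())
a=read_camera("scene");b=read_camera("side")
for n,c in(("scene",a),("side",b)):
    cv2.imwrite(f"pics/{n}0.png",c["image"]); np.savez(f"{n}.npz",K=c["K"],E=c["extrinsics"])
    print(n,c["K"].tolist(),c["extrinsics"].tolist())
E
```

```text
pics
{'t': 0.0, 'q': array([-1.21538620e+00,  1.31138715e-01,  1.48926921e+00, -4.73313702e-05,
        1.52302898e+00, -8.54074938e-02]), 'dq': array([-0.00101216, -0.00055379,  0.00114652,  0.00052218, -0.0002775 ,
       -0.0020803 ]), 'joint_torque': array([ 3.06842790e-03, -5.59850693e+01, -4.91750371e+01,  7.72718084e-02,
        3.56872589e-02, -1.35729683e-04]), 'tool_pos': array([ 0.2558055 , -0.54209798,  0.21760641]), 'orientation': array([-3.06381385e+00, -6.86447255e-01,  4.63219635e-04]), 'force': array([-0.80451134, -0.43908613, -0.18135442]), 'wrist_torque': array([ 0.00012407, -0.0154096 , -0.01823978]), 'gripper_force': 0.0, 'opening': 0.09314273541422315}
scene [[455.5122409358797, 0.0, 261.0500203733339], [0.0, 455.5122409358797, 197.69355211230214], [0.0, 0.0, 1.0]] [[-0.4847060380439762, 0.8745646956805461, 0.014023186260821063, 0.25260693434012427], [0.6752679911593783, 0.3843447093721846, -0.6295175013398665, -0.3377940747539908], [-0.5559435194327652, -0.2956615251377918, -0.7768597465140702, 1.4859987508761758], [0.0, 0.0, 0.0, 1.0]]
side [[365.486604935723, 0.0, 264.3166062057042], [0.0, 365.486604935723, 189.40227588130793], [0.0, 0.0, 1.0]] [[-0.9023778313233501, -0.4308074626374631, 0.01091694426287912, 0.5344974673942399], [-0.2878061887509145, 0.5836027235782096, -0.7593256605362213, 0.2178147395425613], [0.32075200272615745, -0.688340606943951, -0.6506192139640454, 0.7714544469623856], [0.0, 0.0, 0.0, 1.0]]
```

View pics/scene0.png

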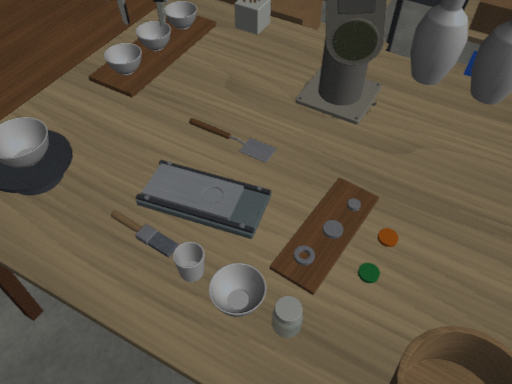

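View pics/side0.png

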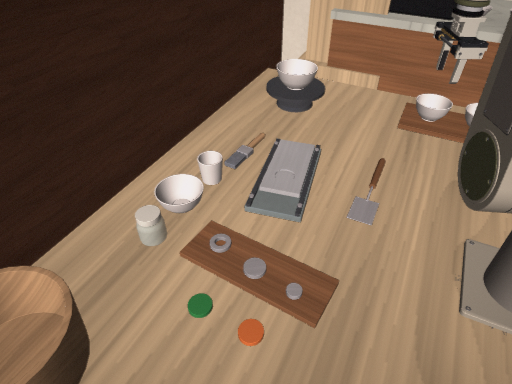

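The board holds the collar (scene 305,255; it has a hole), a solid disc (333,229) and a smaller solid disc, the slug (355,205). The green disc (369,272) and the orange one (388,237) are decoys lying on the table. The solid disc at (333,229) fits the die. I'll confirm it with a rectified enlargement.

```bash
cat > h.py <<'E'
import numpy as np,cv2
def cam(n):
    d=np.load(f"{n}.npz");return d["K"],d["E"]
def px2w(K,E,u,v,z):
    R,t=E[:3,:3],E[:3,3];c=-R.T@t;d=R.T@np.linalg.inv(K)@[u,v,1]
    return c+d*(z-c[2])/d[2]
def ortho(img,K,E,x0,x1,y0,y1,z,s): # s px per m; col = (y1-y)*s , row=(x1-x)*s
    W,H=int((y1-y0)*s),int((x1-x0)*s)
    c,r=np.meshgrid(np.arange(W),np.arange(H))
    P=np.stack([x1-r/s,y1-c/s,np.full(c.shape,z),np.ones(c.shape)],-1)@E[:3].T
    p=P@K.T
    return cv2.remap(img,(p[...,0]/p[...,2]).astype(np.float32),(p[...,1]/p[...,2]).astype(np.float32),cv2.INTER_CUBIC)
E
python3 - <<'E'
from h import *
for n,pts in dict(scene=dict(die=(333,229,.027),slug=(355,205,.027),collar=(305,255,.027),recess=(216,196,.034),jl=(140,196,.02),jt=(166,164,.03),jr=(270,190,.03),jb=(251,230,.03)),side=dict(die=(255,267,.027),slug=(294,290,.027),collar=(220,242,.027),recess=(285,174,.034))).items():
    for k,v in pts.items(): print(n,k,px2w(*cam(n),*v).round(3))
ims=[]
for n in("scene","side"):
    img=cv2.imread(f"pics/{n}0.png")
    a=ortho(img,*cam(n),.25,.75,-.35,.42,.034,1000)
    ims.append(a)
m=np.vstack(ims); cv2.imwrite("pics/o.png",cv2.resize(m,(int(770*.6),600)))
for i,a in enumerate(ims): cv2.imwrite(f"pics/ortho{i}.png",a)
E
```

```text
scene die [0.524 0.202 0.027]
scene slug [0.427 0.221 0.027]
scene collar [0.625 0.175 0.027]
scene recess [ 0.582 -0.099  0.034]
scene jl [ 0.67  -0.276  0.02 ]
scene jt [ 0.551 -0.279  0.03 ]
scene jr [0.493 0.01  0.03 ]
scene jb [0.627 0.03  0.03 ]
side die [0.518 0.202 0.027]
side slug [0.422 0.218 0.027]
side collar [0.622 0.174 0.027]
side recess [ 0.584 -0.114  0.034]
```

Run:
```python
from h import *
n="scene"
img=cv2.imread(f"pics/{n}0.png")
a=ortho(img,*cam(n),.38,.72,-.32,.27,.032,1350)
cv2.imwrite("pics/o1.png",a[:, :796]);print(a.shape)
```

```text
(458, 796, 3)
```

View pics/o1.png

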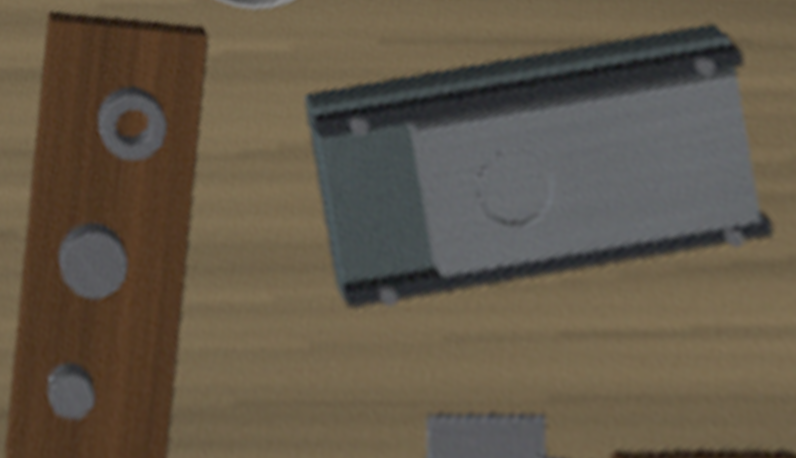

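The enlargement confirms the row: collar with a hole at (132,124), solid 50 mm die at (93,262), smaller slug at (71,392). In the jig, the bare plate end is to the right and the recess is at (514,187), about y = +25 mm. The jig's yaw is about 9.7° and its centre is near (0.586, -0.135). Next I'll go above the die.

```bash
python3 -m inch '[132,372,0,-8,100,132,372,0,-8,100,132,372,0,-8,100,132,372,0,-8,100,132,372,0,-8,100,132,372,0,-8,100,132,372,0,-8,100,132,372,0,-8,100,132,372,0,-8,100,132,372,0,-8,100]' && python3 -m inch '[133,372,-18,-7.6,100,133,372,-18,-7.6,100,133,372,-18,-7.6,100,133,372,-18,-7.6,100,133,372,-18,-7.6,100,133,372,-18,-7.6,100,133,372,-18,-7.6,100,133,372,-18,-7.6,100,133,372,-18,-7.6,100,133,372,-18,-7.6,100]'
```

```text
t: 0.93
tool_pos: [0.3886, -0.1668, 0.2184]
orientation: [-3.104, -0.474, -0.001]
force: [0.3, -0.7, -0.2]
opening: 0.0929
gripper_force: 0.0
t: 1.77
tool_pos: [0.521, 0.2049, 0.1998]
orientation: [-3.13, -0.267, 0.001]
force: [0.2, -0.4, 0.7]
opening: 0.0933
gripper_force: 0.0
```

```bash
cat >> h.py <<'E'
from scipy.spatial.transform import Rotation
def wrist(name):
    from plant import robot,read_camera
    s=robot.read_state();c=read_camera("wrist");cv2.imwrite(f"pics/{name}.png",c["image"])
    T=np.eye(4);T[:3,:3]=Rotation.from_rotvec(s["orientation"]).as_matrix();T[:3,3]=s["tool_pos"]
    E=np.linalg.inv(T@c["mount"]);np.savez(f"{name}.npz",K=c["K"],E=E);return c["image"],c["K"],E
E
python3 - <<'E'
from h import *
wrist("w1")
E
```

```text
(no output)
```

View pics/w1.png

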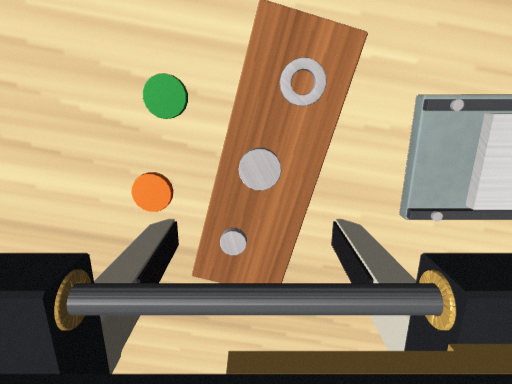

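The wrist view shows the solid die at (259,170), the collar at (303,81) and the slug at (233,242). Part of the jig is visible at right.

Run:
```python
from h import *
K,E=cam("w1")
img=cv2.imread("pics/w1.png")
hsv=cv2.cvtColor(img,cv2.COLOR_BGR2HSV)
m=((hsv[...,1]<50)&(hsv[...,2]>90)).astype(np.uint8)
n,l,st,ce=cv2.connectedComponentsWithStats(m[:280])
for i in range(1,n):
    if st[i,4]>300: print(st[i],ce[i].round(1),px2w(K,E,*ce[i],.027).round(4))
for p in((458,105),(437,216)): print(px2w(K,E,*p,.034).round(4))
```

```text
[ 280   58   46   48 1285] [302.7  81.2] [0.6233 0.1709 0.027 ]
[  400    95   112   127 11206] [458.4 157.6] [ 0.5725 -0.0218  0.027 ]
[ 239  148   42   42 1388] [259.2 168.7] [0.5213 0.2001 0.027 ]
[  96  220   77   60 1647] [135.5 253.7] [0.3869 0.3348 0.027 ]
[ 336  220   78   60 1814] [372.1 253.3] [0.4379 0.0415 0.027 ]
[220 228  27  27 530] [232.3 241.9] [0.4238 0.217  0.027 ]
[0.6272 0.0038 0.034 ]
[ 0.5019 -0.0169  0.034 ]
```

```bash
python3 -m inch '[0,-2,-40,0,100,0,-2,-80,0,100,0,-2,-110,0,85,0,-2,-140,0,80,0,-2,-155,0,80,0,-2,-165,0,80,0,-2,-165,0,80]'
```

```text
t: 2.4
tool_pos: [0.5188, 0.1986, 0.0327]
orientation: [3.129, 0.264, -0.008]
force: [0.4, 0.1, -0.0]
opening: 0.0743
gripper_force: 0.0
```

```bash
python3 -m inch '[2,1,-8,0,80,2,1,-13,0,80,2,1,-13,0,80,2,1,-13,0,40,2,1,-13,0,40,2,1,-13,0,40,2,1,-13,0,40,2,1,-13,0,40]' 15
```

```text
t: 3.07
tool_pos: [0.5234, 0.2004, 0.0232]
orientation: [-3.13, -0.264, -0.001]
force: [0.0, -0.5, 1.7]
opening: 0.0492
gripper_force: 15.0
```

```bash
python3 -m inch '[0,0,0,0,40,0,0,0,0,40]'; python3 -m inch '[0,0,10,0,40,0,0,30,0,40,0,0,60,0,40,0,0,60,0,40,0,0,60,0,40]';  python3 -m inch '[0,0,0,0,40,0,0,0,0,40]'
python3 - <<'E'
from h import *
img,K,E=wrist("w2")
cv2.imwrite("pics/w2c.png",cv2.resize(img[130:384,100:420],None,fx=2.2,fy=2.2))
E
```

```text
t: 3.23
tool_pos: [0.5234, 0.2004, 0.0232]
orientation: [-3.13, -0.264, -0.001]
force: [-0.4, -0.1, 4.9]
opening: 0.0493
gripper_force: 15.0
t: 3.65
tool_pos: [0.5247, 0.2009, 0.0852]
orientation: [-3.129, -0.264, -0.007]
force: [0.5, -0.5, -2.6]
opening: 0.0485
gripper_force: 15.0
t: 3.82
tool_pos: [0.5218, 0.2001, 0.0812]
orientation: [3.13, 0.264, -0.004]
force: [-0.3, 0.3, -2.1]
opening: 0.049
gripper_force: 15.0
```

View pics/w2c.png

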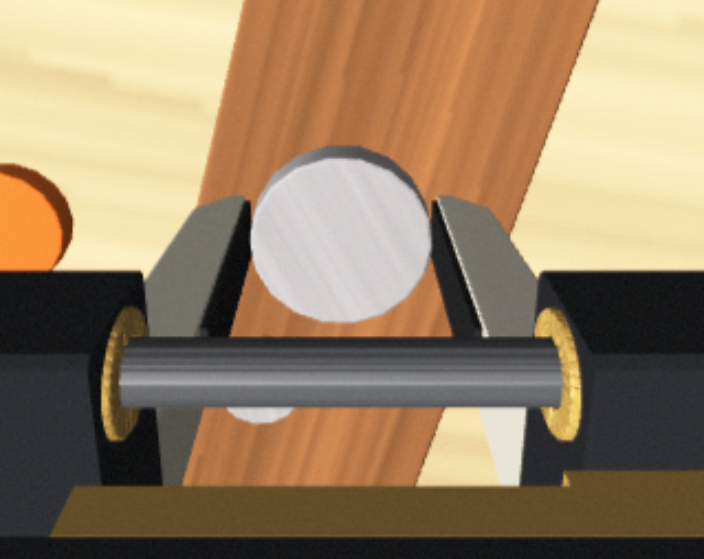

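Run:
```python
from h import *
from plant import robot
K,E=cam("w2");c=-E[:3,:3].T@E[:3,3]; print("cam",c.round(3),"axis",E[2,:3].round(3)); s=robot.read_state();print(s["tool_pos"],s["t"])
img=cv2.imread("pics/w2.png");hsv=cv2.cvtColor(img,cv2.COLOR_BGR2HSV)
m=((hsv[...,1]<40)&(hsv[...,2]>150)).astype(np.uint8);m[:190]=0;m[278:]=0
l,n,st=None,None,None
n,l,st,ce=cv2.connectedComponentsWithStats(m)
i=1+np.argmax(st[1:,4]);cs,_=cv2.findContours((l==i).astype(np.uint8),0,1)
print(st[i],cv2.fitEllipse(cs[0]),"pred",)
def proj(p): q=K@(E[:3]@np.r_[p,1]);return q[:2]/q[2]
def top(z,th,x0=s["tool_pos"][0],y0=s["tool_pos"][1]):
    a=np.linspace(0,2*np.pi,60);P=np.c_[x0+.025*np.cos(a)*np.cos(th),y0+.025*np.sin(a),z-.025*np.cos(a)*np.sin(th)]
    return cv2.fitEllipse(np.array([proj(p) for p in P],np.float32)[:,None])
for th in(-.2,-.1,0,.1,.2): print(th,top(.09,th))
```

```text
cam [0.599 0.213 0.247] axis [-0.279 -0.046 -0.959]
[0.52173629 0.20000876 0.08100844] 3.8667
[ 214  202   82   74 4860] ((253.92213439941406, 238.2495574951172), (73.98358154296875, 81.82777404785156), 100.07682800292969) pred
-0.2 ((255.16183471679688, 237.37893676757812), (69.86398315429688, 87.06155395507812), 93.36868286132812)
-0.1 ((255.0740966796875, 237.6941375732422), (74.80621337890625, 86.98892211914062), 92.05119323730469)
0 ((254.9768829345703, 238.11045837402344), (79.0094985961914, 86.93061065673828), 90.1135025024414)
0.1 ((254.87399291992188, 238.611328125), (82.43801879882812, 86.89250183105469), 86.7278823852539)
0.2 ((254.7694549560547, 239.17715454101562), (85.04319763183594, 86.89868927001953), 78.04252624511719)
```

The die is held flat: its ellipse aspect is 0.904 against 0.909 predicted. Scene and wrist agree on the jig screws to better than 1 mm. Now I'll carry it above the bare end.

```bash
python3 -m inch '[0,0,30,0,40,5,-25,40,0,40,11,-60,40,0,40,18,-95,40,0,40,25,-130,40,0,40,31,-165,40,0,40,37,-200,40,0,40,43,-230,40,0,40,48,-255,40,0,40,52,-275,40,0,40]' 20 && python3 -m inch '[5,-30,0,0,40,10,-60,0,0,40,16,-85,0,0,40,19,-100,0,0,40,21,-108,-10,0,40,21,-110,-25,0,40,21,-110,-40,0,40,21,-110,-40,0,40,21,-110,-40,0,40,21,-110,-40,0,40]'
python3 - <<'E'
from h import *
from plant import robot
s=robot.read_state();print(s["tool_pos"])
img,K,E=wrist("w3")
cv2.imwrite("pics/w3b.png",cv2.resize(img,(768,576),interpolation=cv2.INTER_CUBIC))
E
```

```text
t: 4.7
tool_pos: [0.5742, -0.0768, 0.1211]
orientation: [-3.13, -0.262, 0.004]
force: [-0.3, 1.2, -2.1]
opening: 0.0488
gripper_force: 20.0
t: 5.53
tool_pos: [0.596, -0.1838, 0.0827]
orientation: [-3.13, -0.266, 0.001]
force: [1.5, -0.5, -1.0]
opening: 0.0489
gripper_force: 20.0
[ 0.5960419  -0.18381256  0.08266017]
```

View pics/w3b.png

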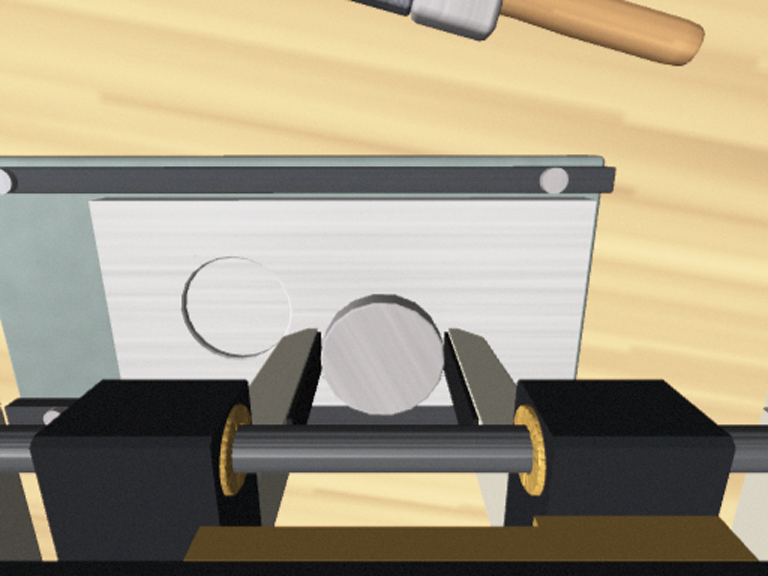

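The jig is square to the hand. The recess is at (237,307), screws are at (554,180) and (52,418), and the die is at (382,357) in the 1.5x image.

Run:
```python
from h import *
K,E=cam("w3")
W=lambda u,v,z:px2w(K,E,u/1.5,v/1.5,z)
j=W(554,180,.034);a=W(3,181,.034);b=W(52,418,.034)
r=W(237.5,306.5,.034);d=W(382,357,.083)
for n,p in dict(TRscrew=j,TLscrew=a,BLscrew=b,recess=r,die=d,pTL=W(91,200,.034),pTR=W(594,200,.034)).items():print(n,p.round(4))
yd=(a-j)[:2];yd/=np.linalg.norm(yd);yd=yd if yd[1]>0 else -yd;print("yaw",np.degrees(np.arctan2(-yd[0],yd[1])))
xd=np.array([yd[1],-yd[0]])
c=(j+b)[:2]/2;print("jig centre",c.round(4))
for n,p in(("recess",r),("die",d)):print(n,"jig x,y mm",(1e3*xd@(p[:2]-c)).round(1),(1e3*yd@(p[:2]-c)).round(1))
print("pTL jig",1e3*xd@(W(91,200,.034)[:2]-c),1e3*yd@(W(91,200,.034)[:2]-c))
```

```text
TRscrew [ 0.6719 -0.252   0.034 ]
TLscrew [0.6283 0.0017 0.034 ]
BLscrew [ 0.5026 -0.0164  0.034 ]
recess [ 0.5844 -0.1114  0.034 ]
die [ 0.5929 -0.1842  0.083 ]
pTL [ 0.6263 -0.0388  0.034 ]
pTR [ 0.6661 -0.2731  0.034 ]
yaw 9.753404870896953
jig centre [ 0.5872 -0.1342]
recess jig x,y mm 1.1 23.0
die jig x,y mm -2.9 -50.2
pTL jig 54.619079315170296 87.38882078089911
```

```bash
python3 -m inch '[2,0,-10,0,40,2,0,-20,0,40,2,0,-28,0,40,2,0,-33,0,40,2,0,-36,0,40,2,0,-37,0,40,2,0,-37,0,40]' 8; python3 -m inch '[0,0,-0.5,0,40,0,0,-1,0,40,0,0,-1.5,0,40,0,0,-2,0,40,0,0,-2,0,40,0,0,-2,0,40]'; python3 -m inch '[0,0,-0.5,0,40,0,0,-1,0,40,0,0,-1,0,40,0,0,-1,0,40]'
```

```text
t: 6.17
tool_pos: [0.5978, -0.1846, 0.0452]
orientation: [-3.13, -0.264, 0.001]
force: [0.4, -0.9, -1.9]
opening: 0.0495
gripper_force: 8.0
t: 6.67
tool_pos: [0.598, -0.1847, 0.0437]
orientation: [3.13, 0.264, 0.0]
force: [0.3, 0.1, -2.6]
opening: 0.0496
gripper_force: 8.0
t: 7.0
tool_pos: [0.598, -0.1846, 0.0426]
orientation: [-3.13, -0.264, 0.0]
force: [-0.4, -0.4, -2.1]
opening: 0.0492
gripper_force: 8.0
```

```bash
python3 -m inch '[0,0,-0.3,0,40,0,0,-0.6,0,40,0,0,-0.6,0,40,0,0,-0.6,0,40]' ; python3 -m inch '[0,0,-0.3,0,40,0,0,-0.6,0,40,0,0,-0.6,0,40,0,0,-0.6,0,40]';python3 -m inch '[0,0,-0.2,0,40,0,0,-0.4,0,40,0,0,-0.4,0,40,0,0,-0.4,0,40]'
```

```text
t: 7.33
tool_pos: [0.5981, -0.1847, 0.0422]
orientation: [3.13, 0.264, 0.0]
force: [-1.2, -0.3, 0.6]
opening: 0.0492
gripper_force: 8.0
t: 7.67
tool_pos: [0.5981, -0.1847, 0.0421]
orientation: [3.13, 0.265, 0.0]
force: [-3.8, 1.4, 5.6]
opening: 0.0493
gripper_force: 8.0
t: 8.0
tool_pos: [0.5982, -0.1847, 0.0421]
orientation: [3.13, 0.264, 0.0]
force: [-5.5, 2.2, 7.7]
opening: 0.0494
gripper_force: 8.0
```

Contact made with the plate. I'll release and look.

```bash
python3 -m inch '[0,0,0.8,0,40,0,0,0.8,0,40,0,0,0.8,0,70,0,0,0.8,0,70,0,0,0.8,0,70,0,0,0.8,0,70]';python3 - <<'E'
from h import *
from plant import robot
s=robot.read_state();print(s["tool_pos"],s["force"])
img,K,E=wrist("w4")
cv2.imwrite("pics/w4b.png",cv2.resize(img,(768,576),interpolation=cv2.INTER_CUBIC))
E
```

```text
t: 8.5
tool_pos: [0.598, -0.1847, 0.0417]
orientation: [-3.13, -0.264, 0.0]
force: [0.2, -0.8, 0.7]
opening: 0.0647
gripper_force: 0.0
[ 0.59800115 -0.18465346  0.04168169] [ 0.17759343 -0.78319676  0.6515808 ]
```

View pics/w4b.png

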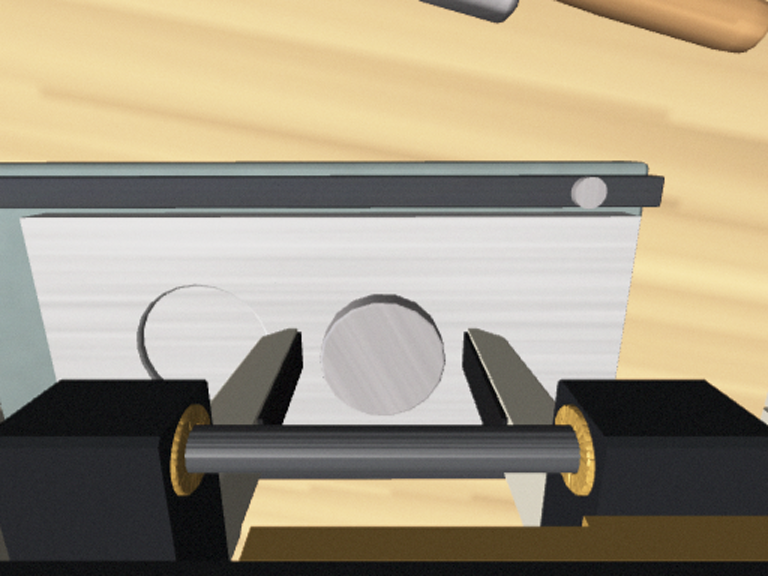

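The die lies flat on the plate, its top at (382,356). The plate's far edge runs from (23,217) to (637,215), and the recess is partly visible at (203,335).

Run:
```python
from h import *
K,E=cam("w4")
img=cv2.imread("pics/w4b.png");hsv=cv2.cvtColor(img,cv2.COLOR_BGR2HSV)
W=lambda u,v,z:px2w(K,E,u/1.5,v/1.5,z)
def proj(p): q=K@(E[:3]@np.r_[p,1]);return 1.5*q[:2]/q[2]
y=np.radians(9.7);xd=np.array([np.cos(y),np.sin(y)]);yd=np.array([-xd[1],xd[0]])
e1,e2=W(23,217,.034)[:2],W(637,215,.034)[:2];print("edge yaw",np.degrees(np.arctan2(*( (e1-e2)*[-1,1]))))
d=W(382.5,356,.046)[:2];s=W(589,192,.034)[:2];print("die",d.round(4))
print("die jig x from plate edge mm",55-1e3*xd@((e1+e2)/2-d), "screw minus die x",1e3*xd@(s-d))
print("plate near end y - die",1e3*yd@(e2-d),"far end",1e3*yd@(e1-d))
# recess leftmost edge (139,338), top (197,285)
print("recess left edge from die y",1e3*yd@(W(138,338,.034)[:2]-d),"right-ish top x",1e3*xd@(W(197,285.5,.034)[:2]-d))
a=np.linspace(0,2*np.pi,60);el=np.array([proj(np.r_[d+.025*np.array([np.cos(t),np.sin(t)]),.046]) for t in a]);print(el.min(0),el.max(0))
```

```text
edge yaw 9.797417017392618
die [ 0.5972 -0.1848]
die jig x from plate edge mm 1.5477453971167634 screw minus die x 62.43112507137071
plate near end y - die -98.15914990457934 far end 138.97583809746232
recess left edge from die y 102.259245511481 right-ish top x 25.437163083730425
[318.97356026 295.80677181] [446.04391315 411.66879278]
```

The die is 1.5 mm off the middle line and the recess centre is about 75 mm ahead. I'll lower the tips beside the die, grip at 3 N and slide 45 mm, correcting x on the way.

```bash
python3 -m inch '[0,0,-2,0,70,0,0,-4,0,70,0,0,-4,0,70,0,0,-4,0,45,0,0,-4,0,45,0,0,-4,0,45,0,0,-4,0,45,0,0,-4,0,45]' 3 && python3 -m inch '[-0.7,2,0,0,45,-1.6,6,0,0,45,-2.5,11,0,0,45,-3.4,16,0,0,45,-4.4,21,0,0,45,-5.3,26,0,0,45,-6.1,30,0,0,45,-6.7,33,0,0,45,-7,34.5,0,0,45,-7,34.5,0,0,45]'
```

```text
t: 9.22
tool_pos: [0.5981, -0.1847, 0.0379]
orientation: [3.13, 0.264, 0.0]
force: [0.5, 0.1, 0.7]
opening: 0.0499
gripper_force: 3.0
t: 10.05
tool_pos: [0.5909, -0.1495, 0.0378]
orientation: [-3.13, -0.265, 0.0]
force: [-0.6, 2.2, 0.2]
opening: 0.0496
gripper_force: 3.0
```

```bash
python3 -m inch '[0,0,0,0,59,0,0,0,0,59,0,0,0,0,59,-0.3,2,0,0,59,-0.7,4,0,0,59,-1,6,0,0,59,-1.4,8,0,0,59,-1.7,10,0,0,59,-2.1,12,0,0,59,-2.1,12,0,0,59]'
python3 - <<'E'
from h import *
from plant import robot
s=robot.read_state();print(s["tool_pos"],s["force"],s["opening"])
img,K,E=wrist("w5")
cv2.imwrite("pics/w5b.png",cv2.resize(img,(768,576),interpolation=cv2.INTER_CUBIC))
E
```

```text
t: 10.88
tool_pos: [0.5889, -0.1377, 0.0378]
orientation: [-3.13, -0.265, 0.0]
force: [-0.1, 1.0, 0.1]
opening: 0.0547
gripper_force: 0.0
[ 0.58886154 -0.13765098  0.03782997] [-0.05433976  0.96687904  0.13248832] 0.05471491088755191
```

View pics/w5b.png

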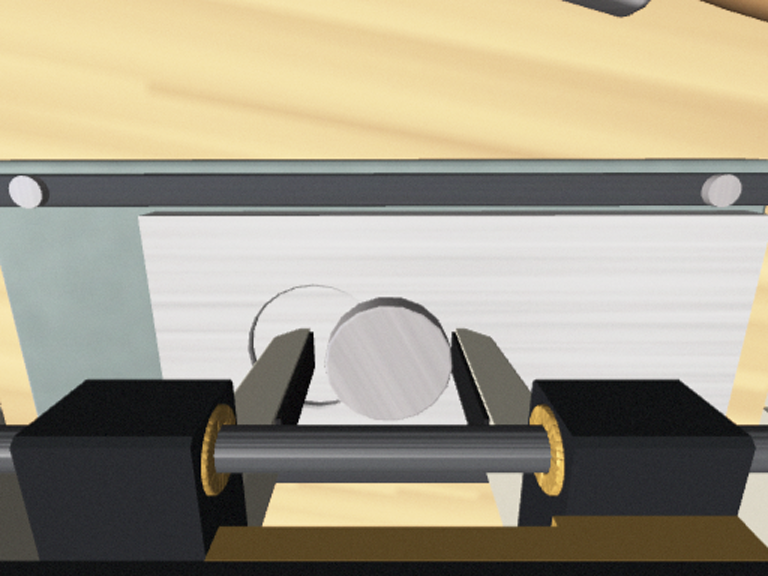

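```bash
cat > m.py <<'E'
from h import *
import sys
def meas(name,die,rtop,rleft,edge,zt=.046):
    K,E=cam(name);W=lambda p,z:px2w(K,E,p[0]/1.5,p[1]/1.5,z)[:2]
    y=np.radians(9.75);xd=np.array([np.cos(y),np.sin(y)]);yd=np.array([-xd[1],xd[0]])
    d=W(die,zt)
    if rtop: print("die x from recess",27-1e3*xd@(W(rtop,.034)-d))
    if rleft: print("recess centre ahead by",1e3*yd@(W(rleft,.034)-d)-27)
    print("die x from edge",55-1e3*xd@(W(edge,.034)-d))
E
python3 - <<'E'
from m import *
img=cv2.imread("pics/w5b.png")
hsv=cv2.cvtColor(img,cv2.COLOR_BGR2HSV)
meas("w5",(389,360),(312,285.5),(250,342),(389,214.5))
E
```

```text
die x from recess 0.6065213345674607
recess centre ahead by 29.819629038438322
die x from edge 0.6371551984155843
```

The die is within 0.6 mm of the middle line and the recess is 30 mm ahead. Push on slowly.

```bash
python3 -m inch '[-0.3,2,0,0,59,-0.7,4,0,0,59,-1,6,0,0,59,-1.4,8,0,0,59,-1.7,10,0,0,59,-2.1,12,0,0,59,-2.1,12,0,0,59]'; python3 -m inch '[-0.3,1.5,0,0,59,-0.5,3,0,0,59,-0.8,4.5,0,0,59,-1,6,0,0,59,-1,6,0,0,59]'
```

```text
t: 11.52
tool_pos: [0.5868, -0.1257, 0.0379]
orientation: [-3.13, -0.265, -0.0]
force: [0.7, 0.3, 0.6]
opening: 0.0549
gripper_force: 0.0
t: 11.93
tool_pos: [0.5859, -0.1199, 0.0379]
orientation: [3.13, 0.265, 0.0]
force: [0.1, -1.1, 1.4]
opening: 0.0552
gripper_force: 0.5
```

```bash
python3 -m inch '[-0.2,1,0,0,59,-0.3,2,0,0,59,-0.5,3,0,0,59,-0.5,3,0,0,59]'
python3 - <<'E'
from h import *
img,K,E=wrist("w6")
cv2.imwrite("pics/w6b.png",cv2.resize(img,(768,576),interpolation=cv2.INTER_CUBIC))
E
```

```text
t: 12.27
tool_pos: [0.5854, -0.1171, 0.0379]
orientation: [3.13, 0.264, 0.0]
force: [0.5, -2.2, 1.5]
opening: 0.055
gripper_force: 0.8
```

View pics/w6b.png

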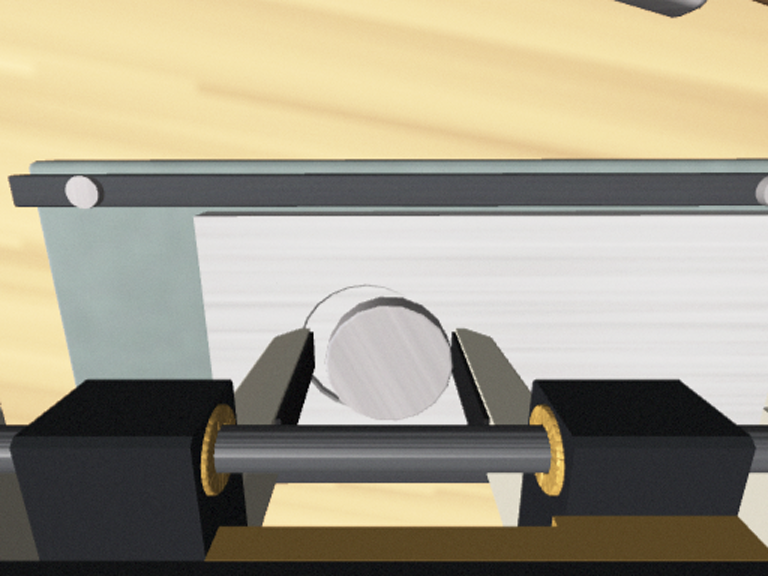

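The die (389,360) overhangs the recess (arc at 305..400, 285) and has about 9 mm to go. Force is about 2 N. Continue.

```bash
python3 -m inch '[-0.2,1,0,0,59,-0.3,2,0,0,59,-0.5,3,0,0,59,-0.5,3,0,0,59]'; python3 -m inch '[-0.2,1,0,0,59,-0.3,2,0,0,59,-0.3,2,0,0,59]';  python3 -m inch '[-0.2,1,0,0,59,-0.3,2,0,0,59,-0.3,2,0,0,59]'
```

```text
t: 12.65
tool_pos: [0.5848, -0.1137, 0.0378]
orientation: [-3.13, -0.264, 0.0]
force: [1.4, -1.1, 0.8]
opening: 0.0549
gripper_force: 0.6
t: 12.9
tool_pos: [0.584, -0.1116, 0.0373]
orientation: [-3.13, -0.265, 0.002]
force: [0.2, -1.0, -0.7]
opening: 0.0552
gripper_force: 0.2
t: 13.15
tool_pos: [0.584, -0.1098, 0.0376]
orientation: [-3.13, -0.265, 0.001]
force: [-1.5, 0.5, 0.5]
opening: 0.0547
gripper_force: 0.0
```

```bash
python3 -m inch '[-0.2,1,0,0,59,-0.3,2,0,0,59,-0.3,2,0,0,59]'; python3 -m inch '[-0.2,1,0,0,59,-0.2,1,0,0,59]'
python3 - <<'E'
from h import *
img,K,E=wrist("w7")
cv2.imwrite("pics/w7b.png",cv2.resize(img,(768,576),interpolation=cv2.INTER_CUBIC))
E
```

```text
t: 13.4
tool_pos: [0.5838, -0.1079, 0.0378]
orientation: [-3.13, -0.265, 0.0]
force: [0.9, -0.5, -0.0]
opening: 0.055
gripper_force: 0.1
t: 13.57
tool_pos: [0.5837, -0.1071, 0.0379]
orientation: [3.13, 0.264, 0.0]
force: [-0.2, -0.2, 0.3]
opening: 0.0547
gripper_force: 0.2
```

View pics/w7b.png

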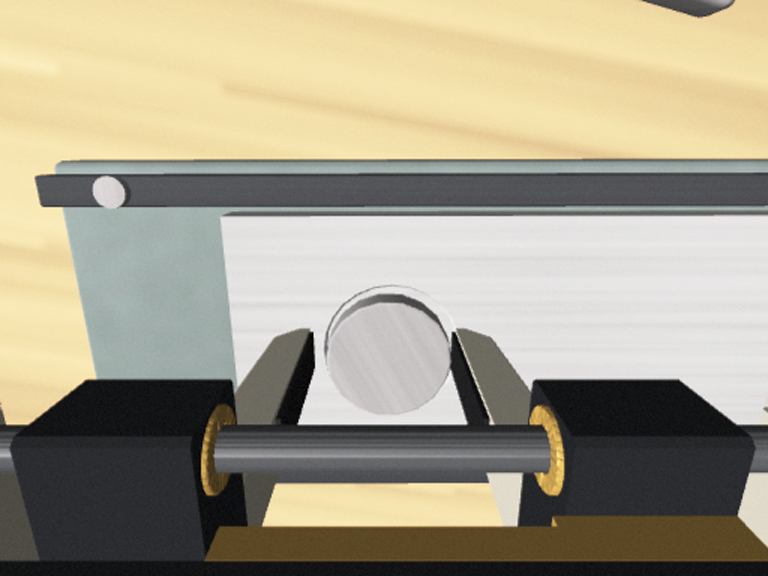

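The die (388,353) now sits inside the recess ring (325..455, from 285 up). I'll check numerically that it is home and flat.

Run:
```python
from m import *
for n in("w4","w5","w6","w7"):
    img=cv2.imread(f"pics/{n}.png");K,E=cam(n)
    hsv=cv2.cvtColor(img,cv2.COLOR_BGR2HSV)
    g=cv2.cvtColor(img,cv2.COLOR_BGR2GRAY)
    m=cv2.inRange(g,140,200);m[:195]=0;m[282:]=0;m[:,:200]=0;m[:,310:]=0
    m=cv2.morphologyEx(m,cv2.MORPH_OPEN,np.ones((5,5)))
    nn,l,st,ce=cv2.connectedComponentsWithStats(m);i=1+np.argmax(st[1:,4])
    cs,_=cv2.findContours((l==i).astype(np.uint8),0,1)
    print(n,[np.round(q,1) for q in cv2.fitEllipse(cv2.convexHull(cs[0]))],st[i])
    for z in(.046,.042):
        d=px2w(K,E,*cv2.fitEllipse(cv2.convexHull(cs[0]))[0],z)[:2];a=np.linspace(0,6.28,60)
        P=np.c_[d[0]+.025*np.cos(a),d[1]+.025*np.sin(a),np.full(60,z),np.ones(60)]@E[:3].T@K.T
        print("  pred",z,[np.round(q,1) for q in cv2.fitEllipse((P[:,:2]/P[:,2:]).astype(np.float32))])
meas("w7",(388,353),(390,285.5),None,(388,214.5),.042)
```

```text
w4 [array([254.4, 238.8]), array([75. , 82.7]), np.float64(101.3)] [ 215  202   81   75 4815]
  pred 0.046 [array([254.4, 237.3]), array([77.1, 84.6]), np.float64(90.3)]
  pred 0.042 [array([254.4, 237.4]), array([75.2, 82.6]), np.float64(90.3)]
w5 [array([259.8, 241.9]), array([75.7, 81.6]), np.float64(92.5)] [ 219  204   82   76 4675]
  pred 0.046 [array([259.8, 240.3]), array([78.4, 86.4]), np.float64(88.8)]
  pred 0.042 [array([259.8, 240.4]), array([76.5, 84.3]), np.float64(88.8)]
w6 [array([271.1, 235.7]), array([51.6, 78.1]), np.float64(149.2)] [ 240  205   61   70 2319]
  pred 0.046 [array([271.1, 234.1]), array([79.3, 86.9]), np.float64(85.4)]
  pred 0.042 [array([271.1, 234.2]), array([77.4, 84.8]), np.float64(85.4)]
w7 [array([270.9, 234.1]), array([51.8, 74.6]), np.float64(149.7)] [ 241  202   59   71 2384]
  pred 0.046 [array([270.9, 232.5]), array([79.6, 87.1]), np.float64(85.4)]
  pred 0.042 [array([270.9, 232.6]), array([77.7, 85. ]), np.float64(85.4)]
die x from recess 1.6828564607312373
die x from edge 1.649038244271047
```

```bash
for i in 1 2 3 4 ; do python3 -m inch '[-0.1,0.5,0,0,59,-0.1,0.5,0,0,59]' | egrep 'tool|force'; done
```

```text
tool_pos: [0.5837, -0.1067, 0.0379]
force: [-0.1, -0.5, -0.8]
gripper_force: 0.5
tool_pos: [0.5838, -0.1065, 0.038]
force: [1.9, -2.3, -0.2]
gripper_force: 1.3
tool_pos: [0.5839, -0.1062, 0.0382]
force: [2.9, -4.3, -0.5]
gripper_force: 2.4
tool_pos: [0.584, -0.1059, 0.0383]
force: [1.4, -5.7, -1.0]
gripper_force: 3.0
```

The die is stopped by a wall at about 6 N. I'll ease back, open, lift and check its height and tilt numerically.

```bash
python3 -m inch '[0.2,-1.5,0,0,59,0.5,-3,0,0,59,0.5,-3,0,0,80,0.5,-3,0,0,80,0.5,-3,0,0,80,0.5,-3,10,0,85,0.5,-3,30,0,90,0.5,-3,50,0,100,0.5,-3,50,0,100]'; python3 -m inch '[-20,3,40,0,100,-40,3,60,0,100,-40,3,60,0,100,-40,3,60,0,100]'
cat > fit.py <<'E'
from h import *
from scipy.optimize import least_squares
# fit the bright top face outline of the die: centre, height, tilt, and the recess ring
def fit(name,img,K,E,x0,y0):
    g=cv2.GaussianBlur(cv2.cvtColor(img,cv2.COLOR_BGR2GRAY),(0,0),.7).astype(np.float32)
    a=np.linspace(0,2*np.pi,120,endpoint=False)
    def pj(P):
        q=np.c_[P,np.ones(len(P))]@E[:3].T@K.T;return q[:,:2]/q[:,2:]
    def prof(x,y,z,r):  # gray along outline of radius r
        p=pj(np.c_[x+r*np.cos(a),y+r*np.sin(a),np.full(a.size,z)]).astype(np.float32)
        return cv2.remap(g,p[:,:1],p[:,1:],cv2.INTER_LINEAR)[:,0]
    rs=np.arange(.019,.032,.0002)
    G=np.array([prof(x0,y0,.042,r) for r in rs])
    D=np.gradient(G,axis=0);k=np.abs(D).argmax(0)
    print(np.c_[np.degrees(a)[::6],rs[k][::6]*1e3,G[5][::6],D[k,np.arange(120)][::6]].round(1))
    return g
E
python3 - <<'E'
from fit import *
img,K,E=wrist("w8")
from plant import robot
print(robot.read_state()["tool_pos"]); c=-E[:3,:3].T@E[:3,3];print("cam",c)
fit("w8",img,K,E,.5846,-.1106)
E
```

```text
t: 15.03
tool_pos: [0.5868, -0.1088, 0.0933]
orientation: [3.128, 0.264, 0.011]
force: [0.5, -1.1, 1.6]
opening: 0.0911
gripper_force: 0.0
t: 15.37
tool_pos: [0.5446, -0.1054, 0.1499]
orientation: [3.129, 0.264, 0.006]
force: [-0.1, 0.0, -0.4]
opening: 0.0935
gripper_force: 0.0
[ 0.54413187 -0.10519282  0.14833874]
cam [ 0.62122919 -0.09229047  0.31627234]
[[  0.   22.4 171.    7.9]
 [ 18.   22.4 181.4  11. ]
 [ 36.   23.4 182.6   5.9]
 [ 54.   27.2 184.3   6.5]
 [ 72.   27.6 182.9   6.6]
 [ 90.   27.8 177.2   7.7]
 [108.   27.8 176.    6.2]
 [126.   28.2 175.7   3.5]
 [144.   28.8 175.4   3.3]
 [162.   28.  175.2   2.7]
 [180.   27.8 177.6   2.7]
 [198.   27.6 180.1   4.2]
 [216.   26.4 176.2   4.5]
 [234.   26.  174.4   5.3]
 [252.   24.4 172.5   5.5]
 [270.   23.  176.9   6.4]
 [288.   22.  174.5   4.8]
 [306.   21.8 168.2   6.8]
 [324.   21.2 167.7   5.5]
 [342.   21.6 163.    7.2]]
```

Run:
```python
from h import *
for n,c in(("w4",(255,237.5)),("w5",(259.3,240)),("w6",(259.3,240)),("w7",(258.7,235.5))):
    g=cv2.GaussianBlur(cv2.cvtColor(cv2.imread(f"pics/{n}.png"),cv2.COLOR_BGR2GRAY),(0,0),.8).astype(np.float32)
    pts=[]
    for t in np.radians(np.r_[30:151:3,215:326:3]):
        r=np.arange(33,48,.1);u=c[0]+r*np.cos(t);v=c[1]+r*.92*np.sin(t)
        p=cv2.remap(g,u.astype(np.float32)[:,None],v.astype(np.float32)[:,None],1)[:,0]
        d=np.gradient(p);d=d if np.sin(t)>0 else -d   # bottom: face->bright plate; top: face->dark side
        k=d.argmax();pts.append((u[k],v[k],d[k]))
    P=np.array(pts,np.float32);Q=P[:,:2]
    for _ in range(3):
        (x,y),(A,B),th=e=cv2.fitEllipseDirect(Q)
        R=np.radians(th);w=(P[:,:2]-[x,y])@np.array([[np.cos(R),-np.sin(R)],[np.sin(R),np.cos(R)]])
        res=np.hypot(w[:,0]/A*2,w[:,1]/B*2)-1;Q=P[np.abs(res)<.02][:,:2]
    print(n,np.round([x,y,A,B,th],2),len(Q),"of",len(P),"rms px",(np.std(res[np.abs(res)<.02])*40).round(2))
```

```text
Traceback (most recent call last):
cv2.error: OpenCV(4.12.0) /io/opencv/modules/imgproc/src/shapedescr.cpp:718: error: (-215:Assertion failed) n >= 0 && (depth == CV_32F || depth == CV_32S) in function 'fitEllipseDirect'
```

Run:
```python
from h import *
for n,c in(("w4",(255,237.5)),("w5",(259.3,240)),("w6",(259.3,240)),("w7",(258.7,235.5))):
    g=cv2.GaussianBlur(cv2.cvtColor(cv2.imread(f"pics/{n}.png"),cv2.COLOR_BGR2GRAY),(0,0),.8).astype(np.float32)
    pts=[]
    for t in np.radians(np.r_[30:151:3,215:326:3]):
        r=np.arange(33,48,.1);u=c[0]+r*np.cos(t);v=c[1]+r*.92*np.sin(t)
        p=cv2.remap(g,u.astype(np.float32)[:,None],v.astype(np.float32)[:,None],1)[:,0]
        d=np.gradient(p);d=d if np.sin(t)>0 else -d
        k=d.argmax();pts.append((u[k],v[k]))
    P=np.array(pts,np.float32);keep=np.ones(len(P),bool)
    for _ in range(4):
        (x,y),(A,B),th=cv2.fitEllipse(np.ascontiguousarray(P[keep]).reshape(-1,1,2))
        R=np.radians(th);w=(P-[x,y])@np.array([[np.cos(R),-np.sin(R)],[np.sin(R),np.cos(R)]])
        res=np.hypot(w[:,0]/A*2,w[:,1]/B*2)-1;keep=np.abs(res-np.median(res))<max(.02,1.2*np.median(np.abs(res)))
    print(n,np.round([x,y,A,B,th],2),keep.sum(),"of",len(P))
```

```text
w4 [254.73 239.01  74.96  82.65  93.72] 78 of 78
w5 [258.84 241.78  76.04  84.34  92.28] 76 of 78
w6 [258.84 241.72  76.01  84.5   92.89] 68 of 78
w7 [258.69 238.56  75.05  82.08  94.3 ] 68 of 78
```

```bash
python3 -m inch '[20,-1,-30,0,100,40,-3,-60,0,100,40,-3,-80,0,100,40,-3,-95,0,100,40,-3,-105,0,100,40,-3,-110,0,100,40,-3,-110,0,100,40,-3,-110,0,100,40,-3,-110,0,100]'
python3 - <<'E'
from h import *
wrist("w9")
for n,c in(("w5",(259.3,240)),("w7",(258.7,235.5)),("w9",(252.7,235.5))):
  for it in range(2):
    g=cv2.GaussianBlur(cv2.cvtColor(cv2.imread(f"pics/{n}.png"),cv2.COLOR_BGR2GRAY),(0,0),.8).astype(np.float32)
    pts=[]
    for t in np.radians(np.r_[30:151:3,215:326:3]):
        r=np.arange(33,48,.1);u=c[0]+r*np.cos(t);v=c[1]+r*.92*np.sin(t)
        p=cv2.remap(g,u.astype(np.float32)[:,None],v.astype(np.float32)[:,None],1)[:,0]
        d=np.gradient(p);d=d if np.sin(t)>0 else -d
        k=d.argmax();pts.append((u[k],v[k]))
    P=np.array(pts,np.float32);keep=np.ones(len(P),bool)
    for _ in range(4):
        (x,y),(A,B),th=cv2.fitEllipse(np.ascontiguousarray(P[keep]).reshape(-1,1,2))
        R=np.radians(th);w=(P-[x,y])@np.array([[np.cos(R),-np.sin(R)],[np.sin(R),np.cos(R)]])
        res=np.hypot(w[:,0]/A*2,w[:,1]/B*2)-1;keep=np.abs(res-np.median(res))<max(.02,1.2*np.median(np.abs(res)))
    c=(x,y-1)
  print(n,np.round([x,y,A,B,th],2),keep.sum(),"of",len(P))
E
```

```text
t: 16.17
tool_pos: [0.5847, -0.1084, 0.039]
orientation: [3.13, 0.264, 0.003]
force: [0.9, -0.1, 1.4]
opening: 0.093
gripper_force: 0.0
w5 [258.85 241.82  76.3   83.97  92.39] 74 of 78
w7 [258.83 238.64  75.12  81.59  92.77] 67 of 78
w9 [255.46 238.65  74.27  81.89  92.33] 71 of 78
```

Back at the same height with the fingers clear, the top face is 2.5% smaller than on the plate. A 4 mm drop predicts 2.4%, and the shape is that of a flat disc, so the die is home. Lift clear and hand in.

```bash
python3 -m inch '[0,0,10,0,100,0,0,30,0,100,0,0,60,0,100,0,0,90,0,100,0,0,110,0,100,0,0,110,0,100,0,0,110,0,100,0,0,110,0,100]' && python3 -c "
from plant import job
print(job.close_job())"
```

```text
t: 16.88
tool_pos: [0.5837, -0.1081, 0.148]
orientation: [3.13, 0.264, 0.001]
force: [-0.3, 0.0, 0.0]
opening: 0.0932
gripper_force: 0.0
the job is handed in; nothing more can be done
None
```

I laid the die on the bare end, slid it along the plate into the recess and let go; the last close camera check showed it flat and fully home, and I handed the job in at about 17 s (the hand-in returned no verdict).

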